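# Load the kit tray into the turntable holder and hold its index plunger out

### The arm

A 6-joint arm with a two-finger parallel gripper is mounted at the origin on the work surface. World frame = base frame: x ahead of the robot, y to its left, z up, the work surface at z = 0. Lengths are in mm, angles in rad, forces in N, time in s.
With the tool pointing down it reaches from about 325 to 775 mm from the base axis. Payload 9.3 kg.
Tool frame: the origin (TCP) lies between the finger pads; the fingertips stand 25 mm ahead of it and the grasp point (between the pads) lies 6 mm ahead of it; z points along the fingers, y is the line along which they close (so a half turn about z gives the same grasp; the last joint's range is limited). The gripper opens to 85 mm and grips with 20 to 120 N. Pads are 22 mm wide; open, the fingers measure 114 mm over their backs; the gripper's body (76 mm by 85 mm) begins 54 mm behind the grasp point. The pads swing forward as they close: fully open they stand 13 mm farther back than shut.
Start: joints at [-1.29, 0.259, 0.021, 1.334, 0, 1.418], TCP at [231.17, -499.056, 256.279] pointing down, gripper open.
Joint ranges: [-3.04, 3.04], [-0.91, 1.82], [-1.04, 1.36], [-1.92, 1.95], [-1.52, 1.45], [-3.14, 3.14]. Speed limits (rad/s): [2.22, 2.22, 2.79, 3.14, 3.14, 3.14].

### API

Orientations are given as a unit quaternion [w, x, y, z].
In Python, from plant import * gives the robot as it stands.
- The arm moves only by the tool send_rows, never from a script. Its argument "deltas" is text: rows parted by semicolons, each of 7 numbers parted by spaces: the shift along the tool's x, y, z in cm, then the turn, a rotation vector about the tool's x, y, z in rad, then the opening, from 0 (shut) to 1 (fully open). In form: x y z wx wy wz fingers; .... A call has 1 to 8 rows; each row is the pose to reach, as a shift and turn from the pose commanded when the call began, along the tool's axes at that moment; what a row does not reach only later rows make up. A row lasts 1/12 s, in which the tool goes at most 41.7 mm and 7.16 degrees, less where a joint would pass 70% of its speed; a pose out of reach is approached as far as the arm can. A call with a gripper value outside its range is refused whole. The fingers move at their own pace and stop on an object; "newtons" is the grip in N (left out, the last holds). Time passes only in rows, so rows that repeat a pose let the fingers close. It gives the time, the measured TCP pose, the force, the opening and the grip force at its end, in the units of the state.
- observe(): the state, without advancing time (a new reading comes with each control period).
- camera(name): name is "side" or "top" or "wrist"; returns a dict with "image" (480x640x3 uint8, red, green, blue), "z_map" (480x640 float32, mm along the optical axis (not along the pixel's ray), 0 where there is no reading), "vfov" (degrees; the focal length in pixels is half the picture's height over the tangent of half this angle, whatever the lens; pixels are square), "cx", "cy" (the principal point, pixels), "camera_from_world" (4x4, takes a point from world to camera coordinates); the wrist camera has in their place "hand_eye" (4x4, takes a point from camera to tool coordinates, whose origin is the TCP and whose axes are the flange's). Camera axes: x right, y up, looking along -z (the intrinsics and any distortion apply to the point x, -y, -z); pixel columns grow to the right and rows downward; lengths in mm; the calibration is good to about 2 mm. A picture is of the moment at which its call begins: read the wrist's pose just before it.
- job_done(): hands the job in; it is judged then, once.
The state is a dict: "t": time; "joint_pos": joint angles; "joint_velocities": joint speeds; "joint_efforts": joint torques, N m; "tcp_pos": TCP position; "tcp_rot": TCP orientation; "ft_force": force on the tool from outside, world axes, zero at the start; "torque": the same for the moment, N m; "gripper_width": finger opening in mm; "grasp_force": force on a finger pad.
Only numpy, scipy, OpenCV 4.12 (cv2) and the standard library are available. Lean on these libraries where they do the work, as an engineer would, in place of code of your own. Each camera call takes 0.05 s, during which the arm holds its last target. There are 200 camera calls.

### The job

Slide the wooden kit tray, with its toy-car parts still in it, through the open mouth of the yellow holder on the turntable until it is fully home against the back stop, keeping it level on the way, and let go of it. Then take the red knob of the turntable's sprung index plunger, pull it straight out, fully back to its stop, and finish while still holding it there with the gripper, so that the pin stays clear of its hole and I can swing the turntable round. Leave the other things on the bench where they are.

Things in the scene. Friction and masses are not known exactly. Their poses are not given: they have to be found in the camera images.
- tray: Wooden open kit tray, 120 mm long (its x), 96 wide (y), walls 30 high; origin at centre of underside, z up. Its ends are alike: either may go in first. Dark handle bar along x over its centre: 14 mm wide, 69 to 87 mm above the underside, 104 long between end uprights 22 mm wide. About 0.4 kg with load. Starts on the bench.
- car_block: Wooden toy-car body, 66 x 26 x 22 mm, lying in the tray beside the handle bar; origin at the centre of its underside. To stay in the tray.
- wheel_a: Red wooden wheel, 34 mm across, 12 mm high, lying flat in the tray; origin at the centre of its underside. To stay in the tray.
- wheel_b: A second red wheel like wheel_a, also in the tray. To stay in the tray.
- station: Fixed turntable station: dark base plate 220 mm (x) x 270 (y), locked aluminium disc 220 mm across, top 60 mm up, yellow tray holder on it. Origin on the bench under the disc's centre, z up. The holder's mouth faces -x; the tray slides in along +x to a back stop at x = +50. Grey plunger housing on the +y side: y = 122 to 150 mm, 36 mm wide in x, 67 high, brass collar to y = 154.
- seat (a point): Where the tray's origin lies when it is fully home on the holder floor against the back stop: at x = -10 mm, y = 0, z = 65 mm of the station, axes as the station's. The tray then sticks 25 mm out of the rails.
- mouth (a point): Middle of the holder's mouth at floor height (station x = -45, y = 0, z = 65 mm); axes as the station's. Side rails 102 mm apart inside (3 mm free each side of the tray) run from here to the back stop, with flared guides out to 20 mm in front. Lips over the rails, 36 to 40 mm above this floor, leave a slot 86 mm wide open above for the handle: the tray enters only from the mouth.
- pull_knob: Red pull knob: horizontal cylinder along its y, 26 mm in diameter, 28 long, with a 34 mm flange 6 thick on its outer end; origin at the cylinder's centre. Axes as the station's; pulled along +y, away from the disc. Seated: x = 0, y = 172, z = 45 mm of the station, 4 mm from the collar. Can be gripped across its sides (along x) from above.
- plunger (a joint): Travel of the plunger in m: 0 with the pin in its hole in the disc's rim, 0.020 fully back at its stop (solid). It is sprung: about 4 N when seated rising to about 10 N at the stop, and snaps back when let go.
- hammer: Claw hammer lying on the bench; origin at the underside, about its middle. Bystander.
- glue_bottle: White glue bottle with an orange cap, 56 mm across, 160 mm high; origin under its centre. Bystander.
- paint_can: Can with a blue label, 84 mm across, 100 mm high; origin under its centre. Bystander.
- ear_defenders: Blue ear defenders lying on the bench, about 200 x 130 x 60 mm; origin on the bench between the cups. Bystander.
- tape_measure: Yellow tape measure, 70 x 38 x 62 mm, origin under its centre. Bystander.
- offcut: Board offcut, 140 x 70 x 18 mm, lying flat; origin under its centre. Bystander.

How it is judged:
By the outcome, as a careful person would: the job done as asked, in the order asked, and still so for the second after the job is handed in, while the arm keeps its last pose, push and grip.
It also fails if it takes over 58 s, if anything falls off the work surface, if the arm or the gripper's body presses on something with over 40 N, if the wrist force passes 120 N, or if a joint passes its speed limit or range.

## Working session

There is one attempt and no reset: what is moved stays moved. The work goes in short steps, Python scripts to look and compute and a tool call to move; the robot and the scene stay as the last step left them, time stands still between calls to the robot, and variables do not carry over. Pictures are saved under pics/ and viewed, at most 10 in all, crops included, and the job is handed in when it is done.

Besides the shell and the picture viewer there is one more tool, called after "Emit:" as name(argument=value, ...) on one line, values as JSON. send_rows: Moves the arm, as the interface text tells. Its arguments: {"type":"object","properties":{"deltas":{"type":"string"},"newtons":{"type":"number"}},"required":["deltas"]}

```bash
ls; mkdir -p pics; cat > h.py <<'E'
from plant import *
import numpy as np, cv2
from scipy.spatial.transform import Rotation as R
def cam(name):
    s=observe(); c=camera(name)
    c['f']=240/np.tan(np.radians(c['vfov'])/2)
    if name=='wrist':
        w,x,y,z=s['tcp_rot']; T=np.eye(4); T[:3,:3]=R.from_quat([x,y,z,w]).as_matrix(); T[:3,3]=s['tcp_pos']
        c['wc']=T@c['hand_eye']
    else: c['wc']=np.linalg.inv(c['camera_from_world'])
    return c
def cloud(c):
    v,u=np.mgrid[0:480,0:640]; d=c['z_map']
    P=np.stack([(u-c['cx'])/c['f']*d,-(v-c['cy'])/c['f']*d,-d,np.ones_like(d)],-1)
    return (P@c['wc'].T)[...,:3]
def ray(c,u,v,z):
    d=c['wc'][:3,:3]@np.array([(u-c['cx'])/c['f'],-(v-c['cy'])/c['f'],-1]); o=c['wc'][:3,3]
    return o+d*(z-o[2])/d[2]
def save(c,n): cv2.imwrite('pics/'+n,c['image'][...,::-1])
E
python3 - <<'E'
from h import *
for n in ('top','side'):
    c=cam(n); save(c,n+'1.png'); print(n,{k:v for k,v in c.items() if k not in('image','z_map','camera_from_world')})
    print((c['z_map']>0).mean())
    np.savez('/tmp/%s1.npz'%n,**{k:v for k,v in c.items()})
print(observe())
E
```

```text
pics
top {'vfov': 57.21557710284, 'cx': 313.17103625287024, 'cy': 247.94155985775342, 'f': np.float64(440.0487995024484), 'wc': array([[-1.11546547e-01,  9.72516885e-01, -2.04372885e-01,
         2.84241595e+02],
       [-9.93750786e-01, -1.10008049e-01,  1.89104493e-02,
         6.80680861e+01],
       [-4.09193113e-03,  2.05205110e-01,  9.78710437e-01,
         1.27147739e+03],
       [ 0.00000000e+00,  0.00000000e+00,  0.00000000e+00,
         1.00000000e+00]])}
0.9961165364583333
side {'vfov': 43.779374768282075, 'cx': 319.4174858268177, 'cy': 237.28883569136138, 'f': np.float64(597.3293970950896), 'wc': array([[ 9.92221065e-01,  5.82252932e-02, -1.10032601e-01,
         3.87158227e+02],
       [-1.23231772e-01,  5.84663249e-01, -8.01862092e-01,
        -1.00858016e+03],
       [ 1.76433624e-02,  8.09183972e-01,  5.87290398e-01,
         8.56927317e+02],
       [ 0.00000000e+00,  0.00000000e+00,  0.00000000e+00,
         1.00000000e+00]])}
0.99607421875
{'t': 0.1, 'joint_pos': array([-1.28959791e+00,  2.59139189e-01,  2.08521337e-02,  1.33369347e+00,
        2.79064498e-05,  1.41819007e+00]), 'joint_velocities': array([ 9.71918832e-04, -1.55975203e-03,  1.16606377e-03, -1.69275564e-03,
        1.07037314e-03,  5.50033205e-05]), 'joint_efforts': array([ 6.04465269e-03, -5.56687796e+01,  3.45076454e+01,  1.14922991e-02,
       -1.12425435e-04, -1.29173523e-05]), 'tcp_pos': array([ 231.11951511, -498.84990435,  255.73051115]), 'tcp_rot': array([-5.91773616e-04,  9.76568599e-01,  2.15205531e-01, -2.41191285e-05]), 'ft_force': array([-0.86073877,  0.36079986, -0.2236078 ]), 'torque': array([-0.02415491,  0.01132364, -0.03738548]), 'grasp_force': 0.0, 'gripper_width': 85.50118727996929}
```

View pics/top1.png

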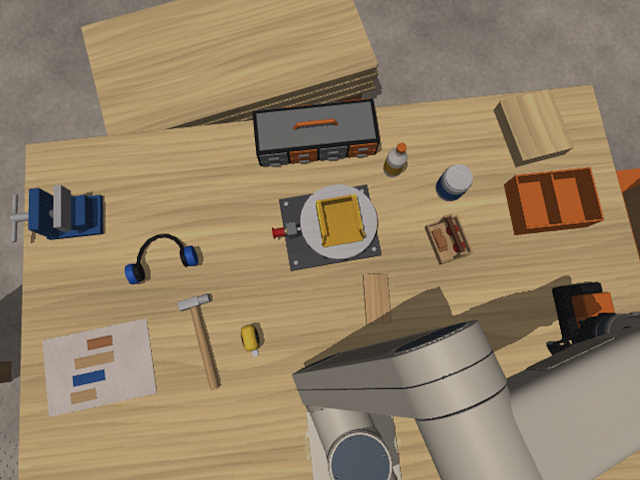

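View pics/side1.png

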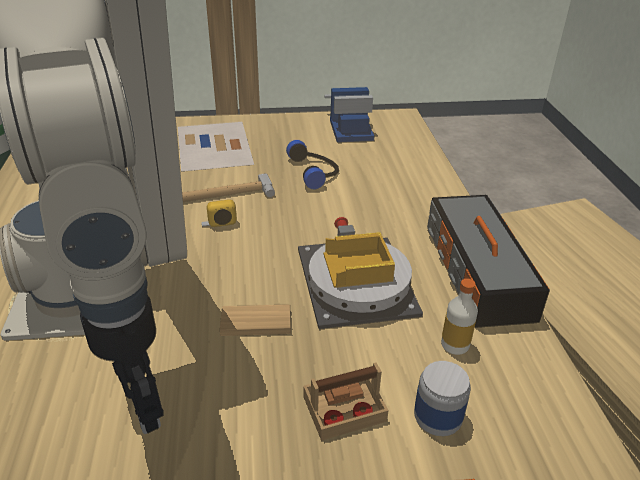

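The top view shows the station at about (332,227), with its knob at (278,232), pointing to +y. The tray is at (448,238), with its bar running roughly up the image. In the side view the tray is at (345,400), the holder at (360,260), and the can and bottle lie just beyond the tray.

```bash
cat > m.py <<'E'
from h import *
def rect(P,n):
    if len(P)<8: print(n,'few',len(P)); return
    r=cv2.minAreaRect(P[:,:2].astype(np.float32)); print(n,len(P),'c',np.round(r[0],1),'size',np.round(r[1],1),'ang',round(r[2],2),'z',np.round(np.percentile(P[:,2],[5,50,95]),1))
E
python3 - <<'E'
from m import *
for n in('top','side'):
    c=dict(np.load('/tmp/%s1.npz'%n)); X=cloud(c); im=c['image'].astype(int); hsv=cv2.cvtColor(c['image'],cv2.COLOR_RGB2HSV).astype(int)
    h,s,v=hsv[...,0],hsv[...,1],hsv[...,2]
    print(n)
    def bx(a,b,lo,hi): return (np.hypot(X[...,0]-a[0],X[...,1]-a[1])<b)&(X[...,2]>lo)&(X[...,2]<hi)
    u,v0=(448,238) if n=='top' else (345,405)
    t=ray(c,u,v0,30)[:2]; print('tray~',t)
    rect(X[bx(t,110,82,92)],'bar'); rect(X[bx(t,100,25,34)],'walls'); rect(X[bx(t,100,12,95)],'all')
    u,v0=(340,222) if n=='top' else (360,265)
    q=ray(c,u,v0,70)[:2]; print('stn~',q)
    yel=(h>20)&(h<30)&(s>190)
    B=bx(q,170,-10,130)
    rect(X[B&yel&(X[...,2]>62)],'yellow'); rect(X[B&yel&(X[...,2]>101)],'ytop');rect(X[B&yel&(X[...,2]>62)&(X[...,2]<68)],'yfloor')
    rect(X[B&(X[...,2]>57)&(X[...,2]<63)],'disc')
    print(np.histogram(X[B][:,2],np.arange(-4,128,4)))
    rd=((h<6)|(h>174))&(s>150)
    rect(X[bx(q,260,20,75)&rd],'knob')
    for mm,nm in((bx(q,170,3,26),'plate'),):
        rect(X[mm],nm)
E
```

```text
top
tray~ [ 528.84690986 -346.73413175]
bar 231 c [ 528.4 -350.8] size [118.1  22.6] ang 12.32 z [83.5 88.1 91.2]
walls 315 c [ 528.4 -351.1] size [120.3  99.4] ang 12.27 z [26.2 30.3 33.5]
all 1067 c [ 528.4 -351.1] size [120.4  99.4] ang 12.11 z [14.3 30.7 90.3]
stn~ [600.99882202 -38.77885399]
yellow 98 c [601.5 -34.2] size [122.2 116. ] ang 4.06 z [ 65.5  93.5 109.9]
ytop 41 c [613.3 -33.7] size [ 98.6 110.1] ang 3.58 z [102.9 106.3 110.6]
yfloor 15 c [592.6 -43.6] size [110.2 119.9] ang 84.77 z [63.5 66.7 67.5]
disc 1713 c [601.2 -27.7] size [218.6 239.6] ang 43.51 z [58.  61.1 62.8]
(array([ 654, 1851,  738,  427, 1028,  398,   41,    4,    3,   14,   15,
         23,   21,   33,   58,  489, 1684, 1259,  546,   48,   16,   21,
         15,   16,   27,   25,   77,  252,  146,    4,    0,    0]), array([ -4,   0,   4,   8,  12,  16,  20,  24,  28,  32,  36,  40,  44,
        48,  52,  56,  60,  64,  68,  72,  76,  80,  84,  88,  92,  96,
       100, 104, 108, 112, 116, 120, 124]))
knob 97 c [596.2 138.8] size [23.6 32.2] ang 5.37 z [47.8 57.9 63.9]
plate 3062 c [600.3 -38.4] size
[... 302 characters left out ...]
2 87.6]
stn~ [607.65702005 -41.54308131]
yellow few 1
ytop few 0
yfloor few 1
disc 2489 c [614.7 -28.6] size [241.3 219.4] ang 54.44 z [57.8 60.1 62.5]
(array([2337, 2384,  264,  947,  928,   54,    3,    1,   40,  129,  139,
        141,  157,  158,  167, 1234, 1556,  857,  218,  173,  185,  157,
        187,  180,  161,  141,  258,  395,   12,    0,    0,    0]), array([ -4,   0,   4,   8,  12,  16,  20,  24,  28,  32,  36,  40,  44,
        48,  52,  56,  60,  64,  68,  72,  76,  80,  84,  88,  92,  96,
       100, 104, 108, 112, 116, 120, 124]))
knob 73 c [594.8 142.1] size [29.3 26.2] ang 81.72 z [48.  56.2 61.1]
plate 2374 c [599.8 -61.8] size [293.9 337. ] ang 65.96 z [ 3.5 11.6 14.9]
```

```bash
python3 - <<'E'
from m import *
for n in('top','side'):
    c=dict(np.load('/tmp/%s1.npz'%n)); X=cloud(c); hsv=cv2.cvtColor(c['image'],cv2.COLOR_RGB2HSV).astype(int)
    h,s,v=hsv[...,0],hsv[...,1],hsv[...,2]; print(n)
    q=np.array([602,-30]); r=np.hypot(X[...,0]-q[0],X[...,1]-q[1]); Z=X[...,2]
    yel=(h>17)&(h<33)&(s>130)&(r<95)
    rect(X[yel&(Z>62)],'yel'); rect(X[yel&(Z>98)],'ytop')
    disc=((s<60)&(v>100)&(r<130)&(Z>56)&(Z<64)).astype(np.uint8)
    disc=cv2.morphologyEx(disc,cv2.MORPH_OPEN,np.ones((3,3)))
    P=X[disc>0]; (a,b),rad=cv2.minEnclosingCircle(P[:,:2].astype(np.float32)); print('disc',len(P),a,b,rad)
    pl=((s<90)&(v<95)&(r<200)&(abs(Z-12)<9)).astype(np.uint8)
    k,lab,st,_=cv2.connectedComponentsWithStats(pl); i=1+np.argmax(st[1:,4]); rect(X[lab==i],'plate'); print(st[i])
    print(np.median(h[yel]),np.median(s[yel]))
    c['image']=c['image'][:]
    im=c['image'].copy(); im[lab==i]=(0,255,0); im[disc>0]=(0,0,255); im[yel&(Z>98)]=(255,0,255)
    cv2.imwrite('pics/m_%s.png'%n,cv2.resize(im[160:340,240:460,::-1] if n=='top' else im[190:350,280:460,::-1],None,fx=2,fy=2))
a=cv2.imread('pics/m_top.png');b=cv2.imread('pics/m_side.png');H=max(a.shape[0],b.shape[0])
pad=lambda x:np.pad(x,((0,H-x.shape[0]),(0,0),(0,0))); cv2.imwrite('pics/m.png',np.hstack([pad(a),pad(b)])[:, :800])
E
```

```text
top
yel 1914 c [601.8 -36.2] size [124.4 118. ] ang 2.95 z [ 63.7  68.4 108.5]
ytop 444 c [604.9 -35.5] size [118.7 118. ] ang 3.54 z [100.8 106.6 110.6]
disc 1028 608.1481323242188 -35.71345138549805 109.18910217285156
plate 1240 c [553.8 -13. ] size [113.2 271. ] ang 3.54 z [ 9.  13.7 17.9]
[ 284  230   97   41 1240]
20.0 187.0
side
yel 3022 c [603.  -37.1] size [126.5 126.3] ang 3.66 z [ 63.5  79.3 105.9]
ytop 733 c [605.6 -36.4] size [120.7 125.4] ang 3.13 z [ 98.9 104.3 107. ]
disc 2098 608.127197265625 -37.137916564941406 111.27204895019531
plate 2162 c [606.9 -12.2] size [219.7 274.1] ang 3.64 z [ 5.3 11.7 14.6]
[ 298  244  125   85 2162]
20.0 152.0
```

View pics/m.png

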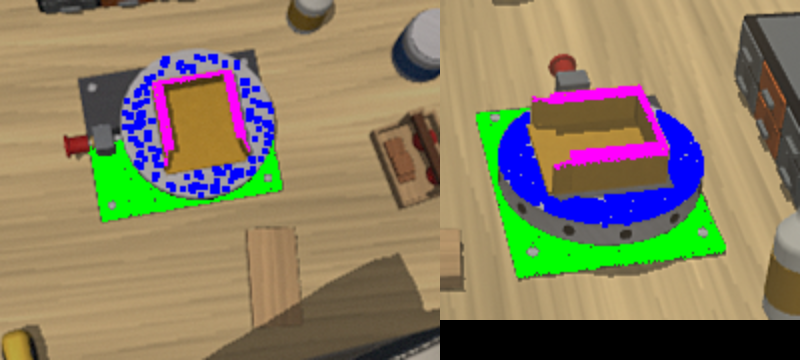

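Disc centre is about (608,-36.4), station yaw about 3.5°. Tray is at (528,-351), yaw 12.2°. The overlay agrees: the magenta rim opens toward -x, and the knob is at +y. Next I'll move above the tray.

Emit:
send_rows(deltas="4.0 -0.1 0.7 0 0 0.03 1; 8.0 -0.2 1.4 0 0 0.06 1; 12.0 -0.3 2.1 0 0 0.09 1; 16.0 -0.45 2.8 0 0 0.12 1; 20.0 -0.6 3.5 0 0 0.15 1; 24.0 -0.7 4.2 0 0 0.18 1; 28 -0.8 4.9 0 0 0.21 1; 31 -0.9 5.6 0 0 0.22 1")

```text
t: 0.77
tcp_pos: [511.0, -358.7, 199.5]
tcp_rot: [-0.0, 0.994, 0.106, -0.0]
ft_force: [-0.1, 0.0, 0.5]
gripper_width: 85.5
grasp_force: 0.0
```

Emit:
send_rows(deltas="2.2 0 0 0 0 0 1; 2.2 0 0 0 0 0 1; 2.2 0 0 0 0 0 1; 2.2 0 0 0 0 0 1")

```text
t: 1.1
tcp_pos: [529.7, -356.0, 199.9]
tcp_rot: [-0.0, 0.994, 0.107, -0.0]
ft_force: [0.3, 0.1, 0.4]
gripper_width: 85.4
grasp_force: 0.0
```

```bash
cat >> m.py <<'E'
def pose():
    s=observe(); w,x,y,z=s['tcp_rot']; M=R.from_quat([x,y,z,w]).as_matrix()
    return s,M
def to(p,yaw):
    s,M=pose(); d=M.T@(np.array(p)-s['tcp_pos']); t=R.from_euler('z',yaw,degrees=True).as_matrix()@np.diag([1.,-1,-1])
    print('t',s['t'],'tcp',np.round(s['tcp_pos'],1),'yaw',round(np.degrees(np.arctan2(M[1,0],M[0,0])),2),'F',np.round(s['ft_force'],1),'w',round(s['gripper_width'],1))
    print('delta cm',np.round(d/10,2),'rot',np.round(R.from_matrix(M.T@t).as_rotvec(),3))
E
python3 - <<'E'
from m import *
to([528,-351,84],12.1)
c=cam('wrist'); save(c,'w1.png'); X=cloud(c); Z=X[...,2]
near=np.hypot(X[...,0]-528,X[...,1]+351)<95
rect(X[near&(Z>80)&(Z<94)],'bar'); rect(X[near&(Z>25)&(Z<34)],'walls'); rect(X[near&(Z>10)&(Z<34)],'all')
E
```

```text
t 1.1 tcp [ 529.7 -356.   199.9] yaw 12.26 F [0.3 0.1 0.4] w 85.4
delta cm [-0.05 -0.51 11.59] rot [-0.001  0.001  0.003]
bar 4821 c [ 526.4 -349.3] size [118.2  21.9] ang 12.13 z [84.  86.3 87.6]
walls 5146 c [ 526.  -349.5] size [120.2  96.4] ang 12.22 z [25.8 29.2 30.7]
all 11214 c [ 526.3 -349.5] size [120.6  96.4] ang 12.21 z [14.8 21.4 30.3]
```

View pics/w1.png

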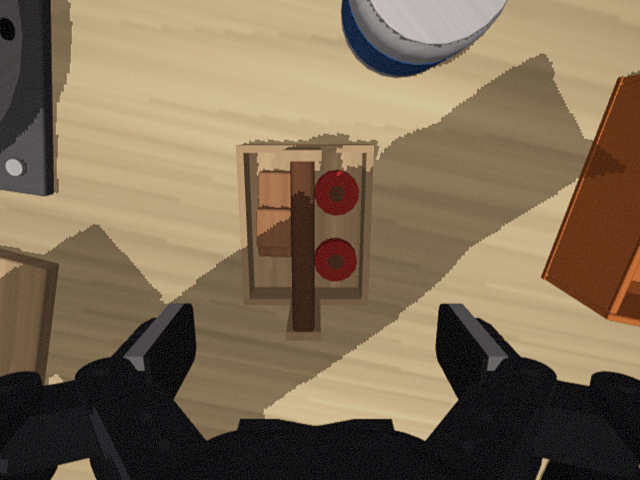

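The wrist view shows the tray at (303,225) with its bar vertical at columns 292–314. Nothing blocks the fingers. Descend and grip.

Emit:
send_rows(deltas="-0.15 -0.65 2.5 0 0 0 1; -0.15 -0.65 5.5 0 0 0 1; -0.15 -0.65 8.5 0 0 0 1; -0.15 -0.65 10.5 0 0 0 1; -0.15 -0.65 11.6 0 0 0 1; -0.15 -0.65 11.6 0 0 0 1; -0.15 -0.65 11.6 0 0 0 0; -0.15 -0.65 11.6 0 0 0 0", newtons=70)

```text
t: 1.82
tcp_pos: [527.7, -350.8, 86.0]
tcp_rot: [0.001, 0.994, 0.106, 0.001]
ft_force: [-0.0, 0.5, 1.2]
gripper_width: 63.9
grasp_force: 0.0
```

Emit:
send_rows(deltas="0 0 0 0 0 0 0; 0 0 0 0 0 0 0; 0 0 0 0 0 0 0; 0 0 0 0 0 0 0; 0 0 0 0 0 0 0; 0 0 0 0 0 0 0")

```text
t: 2.32
tcp_pos: [527.4, -349.6, 84.6]
tcp_rot: [-0.0, 0.994, 0.107, 0.0]
ft_force: [-1.3, 2.9, 4.5]
gripper_width: 12.8
grasp_force: 69.8
```

Emit:
send_rows(deltas="0 0 -0.5 0 0 0 0; 0 0 -1.5 0 0 0 0; 0 0 -3 0 0 0 0; 0 0 -5 0 0 0 0; 0 0 -7 0 0 0 0; 0 0 -8.8 0 0 0 0; 0 0 -9.5 0 0 0 0; 0 0 -9.5 0 0 0 0")

```text
t: 2.98
tcp_pos: [527.9, -350.5, 181.4]
tcp_rot: [0.001, 0.994, 0.107, 0.001]
ft_force: [0.3, 0.6, -3.0]
gripper_width: 13.3
grasp_force: 68.7
```

```bash
python3 - <<'E'
from m import *
c=608;s=np.array([608,-36.4]);y=np.radians(3.5);p=s+np.array([np.cos(y),np.sin(y)])*-140
print(p); to([*p,180],3.5)
E
```

```text
[468.26112822 -44.94679553]
t 2.9833 tcp [ 527.9 -350.5  181.4] yaw 12.25 F [ 0.3  0.6 -3. ] w 13.3
delta cm [  0.65 -31.12   0.06] rot [ 0.003 -0.002  0.153]
```

Emit:
send_rows(deltas="0.05 -1 0 0 0 0.01 0; 0.1 -3 0 0 0 0.02 0; 0.15 -6 0 0 0 0.03 0; 0.2 -9 0 0 0 0.05 0; 0.25 -12 0 0 0 0.07 0; 0.3 -15 0 0 0 0.09 0; 0.4 -18 0 0 0 0.11 0; 0.45 -21 0 0 0 0.12 0")

```text
t: 3.65
tcp_pos: [485.7, -141.5, 177.8]
tcp_rot: [-0.001, 0.999, 0.046, -0.001]
ft_force: [-0.4, 0.2, -3.6]
gripper_width: 12.7
grasp_force: 68.8
```

```bash
python3 - <<'E'
from m import *
to([468.3,-45,180],3.5)
E
```

```text
t 3.65 tcp [ 485.7 -141.5  177.8] yaw 5.27 F [-0.4  0.2 -3.6] w 12.7
delta cm [-0.84 -9.77 -0.2 ] rot [-0.001  0.002  0.031]
```

Emit:
send_rows(deltas="-0.2 -2.5 0 0 0 0.01 0; -0.4 -5 0 0 0 0.02 0; -0.6 -7.5 0 0 0 0.03 0; -0.8 -9.2 0 0 0 0.03 0; -0.84 -9.7 0 0 0 0.03 0; -0.84 -9.7 0 0 0 0.03 0; -0.84 -9.7 0 0 0 0.03 0")

```text
t: 4.23
tcp_pos: [469.4, -47.8, 178.7]
tcp_rot: [0.0, 0.999, 0.032, -0.0]
ft_force: [-0.6, -0.5, -4.3]
gripper_width: 13.2
grasp_force: 68.8
```

```bash
python3 - <<'E'
from m import *
s,_=pose(); to([468.3,-45,152.5],3.5)
c=cam('wrist'); save(c,'w2.png'); X=cloud(c); Z=X[...,2]
hsv=cv2.cvtColor(c['image'],cv2.COLOR_RGB2HSV).astype(int)
yel=(hsv[...,0]>17)&(hsv[...,0]<33)&(hsv[...,1]>130)&(np.hypot(X[...,0]-608,X[...,1]+36)<100)
rect(X[yel&(Z>98)],'ytop')
t=np.hypot(X[...,0]-s['tcp_pos'][0],X[...,1]-s['tcp_pos'][1])<95
zz=s['tcp_pos'][2]-84.6
rect(X[t&(Z>zz+22)&(Z<zz+36)],'walls'); rect(X[t&(Z>zz+80)&(Z<zz+92)],'bar')
# rail inner edges: yellow top points in station frame
y=np.radians(3.5); M=np.array([[np.cos(y),np.sin(y)],[-np.sin(y),np.cos(y)]])
P=(X[yel&(Z>98)][:,:2]-[608,-36.4])@M.T
for x0 in range(-70,70,10):
    q=P[(P[:,0]>=x0)&(P[:,0]<x0+10),1]
    if len(q)>5: l=q[q>0];r=q[q<0]; print(x0,len(q),np.round([l.max(),l.min(),r.max(),r.min()],1) if len(l)and len(r) else '')
E
```

```text
t 4.2333 tcp [469.4 -47.8 178.7] yaw 3.69 F [-0.6 -0.5 -4.3] w 13.2
delta cm [-0.09 -0.29  2.62] rot [-0.     0.001  0.003]
ytop 5700 c [563.3 -37.2] size [ 55.1 121.3] ang 3.48 z [ 99.2 104.4 105.9]
walls 11082 c [468.3 -48.1] size [120.7  96.9] ang 3.68 z [118.4 123.2 124.8]
bar 13339 c [483.9 -47.3] size [87.5 40.2] ang 3.78 z [178.2 180.6 181.9]
-70 186 [ 62.6  57.3 -53.5 -58.7]
-60 450 [ 61.4  53.9 -50.3 -57.2]
-50 1130 [ 59.   44.6 -40.8 -54.7]
-40 1672 [ 59.1  44.6 -40.8 -54.7]
-30 1771 [ 59.   44.5 -40.7 -55. ]
-20 381 [ 58.6  44.7 -40.9 -54.8]
```

View pics/w2.png

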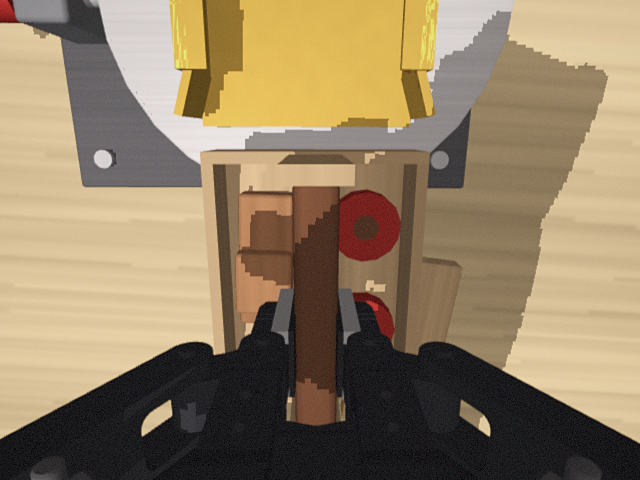

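In view, the tray's front edge spans columns 202–430 at row 155 and the rails' inner edges lie at 205 and 402, one level higher. The tray must shift about 5 mm to +y. I'll align and lower.

Emit:
send_rows(deltas="0 -0.25 0.5 0 0 0.003 0; 0 -0.5 1.5 0 0 0.003 0; 0 -0.5 2.2 0 0 0.003 0; 0 -0.5 2.6 0 0 0.003 0; 0 -0.5 2.65 0 0 0.003 0; 0 -0.5 2.65 0 0 0.003 0; 0 -0.5 2.65 0 0 0.003 0; 0 -0.5 2.65 0 0 0.003 0")

```text
t: 4.95
tcp_pos: [469.6, -43.1, 153.1]
tcp_rot: [0.0, 1.0, 0.03, 0.0]
ft_force: [-0.2, 0.7, -3.7]
gripper_width: 12.8
grasp_force: 68.8
```

```bash
cat > chk.py <<'E'
from m import *
s,_=pose(); to([468.4,-42.7,152.1],3.5)
c=cam('wrist'); X=cloud(c); Z=X[...,2]
hsv=cv2.cvtColor(c['image'],cv2.COLOR_RGB2HSV).astype(int)
yel=(hsv[...,0]>17)&(hsv[...,0]<33)&(hsv[...,1]>130)&(np.hypot(X[...,0]-608,X[...,1]+36)<100)
y=np.radians(3.5); M=np.array([[np.cos(y),np.sin(y)],[-np.sin(y),np.cos(y)]])
P=(X[yel&(Z>98)][:,:2]-[608,-36.4])@M.T
m=(P[:,0]>-42)&(P[:,0]<-15); q=P[m,1]; print('rail mid',(q[q>0].min()+q[q<0].max())/2, 'lip z',np.median(X[yel&(Z>98)][:,2]), 'floor z',np.median(X[yel&(Z<80)&(Z>55)][:,2]))
t=np.hypot(X[...,0]-s['tcp_pos'][0],X[...,1]-s['tcp_pos'][1])<95
zz=s['tcp_pos'][2]-84.6
W=X[t&(Z>zz+24)&(Z<zz+34)&~yel]; rect(W,'walls')
Q=np.c_[(W[:,:2]-[608,-36.4])@M.T,W[:,2]]; b=np.percentile(Q[:,1],[.5,99.5]); print('tray y edges',b,b.mean(),'x front',np.percentile(Q[:,0],99.7))
l=Q[(Q[:,2]>zz+28)]
for sgn in(1,-1):
    e=W[np.abs(Q[:,1]-(b[1] if sgn>0 else b[0])).astype(float)<4]; print('wall top z side',sgn,np.percentile(e[:,2],80))
E
python3 chk.py
```

```text
t 4.95 tcp [469.6 -43.1 153.1] yaw 3.47 F [-0.2  0.7 -3.7] w 12.8
delta cm [-0.12 -0.05  0.1 ] rot [ 0.    -0.001 -0.001]
rail mid 1.8807829303138206 lip z 104.36228717461249 floor z 64.71036152844547
walls 10569 c [475.9 -42.7] size [135.8 117.8] ang 3.46 z [94.2 97.8 99.3]
tray y edges [-46.4834825   49.47950604] 1.4980117715700416 x front -79.28236660463078
wall top z side 1 99.09950348792995
wall top z side -1 98.51410009240746
```

Emit:
send_rows(deltas="0.5 -0.04 0.1 0 0 0 0; 1.5 -0.04 0.1 0 0 0 0; 2.5 -0.04 0.1 0 0 0 0; 3.5 -0.04 0.1 0 0 0 0; 4.5 -0.04 0.1 0 0 0 0; 5.5 -0.04 0.1 0 0 0 0; 6 -0.04 0.1 0 0 0 0; 6 -0.04 0.1 0 0 0 0")

```text
t: 5.67
tcp_pos: [530.5, -38.9, 151.4]
tcp_rot: [-0.0, 1.0, 0.031, 0.0]
ft_force: [0.2, -0.1, -3.0]
gripper_width: 13.2
grasp_force: 68.8
```

```bash
python3 chk.py
```

```text
t 5.6667 tcp [530.5 -38.9 151.4] yaw 3.5 F [ 0.2 -0.1 -3. ] w 13.2
delta cm [-6.23  0.   -0.07] rot [-0. -0.  0.]
rail mid 1.9801951378577485 lip z 104.59167020513779 floor z 64.73679935524339
walls 9362 c [529.4 -39.5] size [120.6 121.7] ang 3.48 z [92.4 95.9 97.5]
tray y edges [-45.98029607  50.11737009] 2.0685370118209256 x front -18.3028295596891
wall top z side 1 97.32196503737921
wall top z side -1 96.75034291084751
```

Centred, with no contact. Continuing in.

Emit:
send_rows(deltas="0.7 0 0 0 0 0 0; 1.6 0 0 0 0 0 0; 2.6 0 0 0 0 0 0; 3.6 0 0 0 0 0 0; 4.6 0 0 0 0 0 0; 5.4 0 0 0 0 0 0; 6 0 0 0 0 0 0; 6 0 0 0 0 0 0")

```text
t: 6.38
tcp_pos: [590.4, -35.2, 151.4]
tcp_rot: [-0.0, 1.0, 0.031, 0.0]
ft_force: [-0.3, 0.7, -3.2]
gripper_width: 13.0
grasp_force: 68.8
```

Emit:
send_rows(deltas="0.1 0 0 0 0 0 0; 0.2 0 0 0 0 0 0; 0.3 0 0 0 0 0 0; 0.4 0 0 0 0 0 0; 0.5 0 0 0 0 0 0; 0.5 0 0 0 0 0 0")

```text
t: 6.88
tcp_pos: [594.2, -35.0, 151.9]
tcp_rot: [0.0, 1.0, 0.03, 0.0]
ft_force: [0.9, 0.1, -3.8]
gripper_width: 12.9
grasp_force: 68.8
```

Emit:
send_rows(deltas="0.1 0 0 0 0 0 0; 0.2 0 0 0 0 0 0; 0.3 0 0 0 0 0 0; 0.3 0 0 0 0 0 0")

```text
t: 7.22
tcp_pos: [597.4, -34.8, 151.8]
tcp_rot: [0.0, 1.0, 0.03, 0.0]
ft_force: [0.5, 0.8, -3.7]
gripper_width: 12.5
grasp_force: 68.8
```

Emit:
send_rows(deltas="0.1 0 0.05 0 0 0 0; 0.2 0 0.1 0 0 0 0; 0.2 0 0.15 0 0 0 0; 0.2 0 0.15 0 0 0 0")

```text
t: 7.55
tcp_pos: [598.8, -34.6, 150.1]
tcp_rot: [-0.0, 1.0, 0.03, -0.0]
ft_force: [-2.5, -0.4, -2.3]
gripper_width: 12.8
grasp_force: 69.2
```

Emit:
send_rows(deltas="0.05 0 0.05 0 0 0 0; 0.1 0 0.1 0 0 0 0; 0.1 0 0.1 0 0 0 0; 0.1 0 0.1 0 0 0 0")

```text
t: 7.88
tcp_pos: [598.8, -34.4, 149.8]
tcp_rot: [0.0, 1.0, 0.03, -0.001]
ft_force: [-9.6, 0.3, 6.6]
gripper_width: 13.0
grasp_force: 70.2
```

Emit:
send_rows(deltas="0.05 0 0 0 0 0 0; 0.1 0 0 0 0 0 0; 0.1 0 0 0 0 0 0; 0.1 0 0 0 0 0 0")

```text
t: 8.22
tcp_pos: [598.9, -34.5, 149.8]
tcp_rot: [0.0, 1.0, 0.03, -0.002]
ft_force: [-15.1, -0.4, 9.2]
gripper_width: 12.7
grasp_force: 70.6
```

Emit:
send_rows(deltas="-0.1 0 -0.05 0 0 0 0; -0.15 0 -0.08 0 0 0 0; -0.15 0 -0.08 0 0 0 0; -0.15 0 -0.08 0 0 0 0.5; -0.15 0 -0.08 0 0 0 0.6; -0.15 0 -0.08 0 0 0 0.6; -0.15 0 -0.08 0 0 0 0.6")

```text
t: 8.8
tcp_pos: [600.2, -34.7, 150.4]
tcp_rot: [0.0, 1.0, 0.03, 0.001]
ft_force: [-0.1, -0.5, 0.3]
gripper_width: 51.2
grasp_force: 0.0
```

Emit:
send_rows(deltas="0 0 -1 0 0 0 0.6; 0 0 -3 0 0 0 0.6; 0 0 -6 0 0 0 0.6; 0 0 -8 0 0 0 0.6; 0 0 -9 0 0 0 0.6; 0 0 -9 0 0 0 0.6")

```text
t: 9.3
tcp_pos: [600.5, -34.8, 243.0]
tcp_rot: [0.001, 1.0, 0.03, 0.002]
ft_force: [-0.1, -0.7, 0.7]
gripper_width: 51.4
grasp_force: 0.0
```

```bash
python3 - <<'E'
from m import *
to([597,138,200],3.5)
c=cam('wrist'); save(c,'w3.png'); X=cloud(c); Z=X[...,2]
y=np.radians(3.5); M=np.array([[np.cos(y),np.sin(y)],[-np.sin(y),np.cos(y)]])
hsv=cv2.cvtColor(c['image'],cv2.COLOR_RGB2HSV).astype(int); h,s=hsv[...,0],hsv[...,1]
yel=(h>17)&(h<33)&(s>130)&(np.hypot(X[...,0]-608,X[...,1]+36)<100)
S=np.dstack([(X[...,:2]-[608,-34.5])@M.T,Z])
W=(abs(S[...,1])<52)&(abs(S[...,0])<90)&(Z>90)&(Z<99); rect(X[W&(s<130)],'wall')
print('front wall x',np.percentile(S[W&(abs(S[...,1])<35)&(S[...,0]>20)][:,0],[2,50,98]), 'stop x',np.percentile(S[yel&(Z>98)&(abs(S[...,1])<35)][:,0],[2,50,98]))
b=(abs(S[...,1])<12)&(Z>145)&(Z<160)&(abs(S[...,0])<80); rect(X[b],'bar')
rd=((h<6)|(h>174))&(s>150)&(S[...,1]>140)&(Z<80)
rect(X[rd],'knob')
if rd.any(): print(np.percentile(S[rd],[3,97],axis=0))
E
```

```text
t 9.3 tcp [600.5 -34.8 243. ] yaw 3.49 F [-0.1 -0.7  0.7] w 51.4
delta cm [  0.68 -17.27   4.28] rot [ 0.001 -0.005 -0.   ]
wall 3272 c [597.5 -34.9] size [120.   95.9] ang 3.54 z [90.8 94.2 95.6]
front wall x [44.97378206 47.53243474 49.44441552] stop x [-5.36599822 52.80364492 58.74152931]
bar 5640 c [597.3 -35. ] size [118.5  21.9] ang 3.68 z [149.4 151.3 152.5]
knob 1655 c [598.3 139.5] size [30.7 34.3] ang 4.01 z [47.9 55.7 60.2]
[[-11.20941185 157.97013928  46.74249596]
 [ 13.6577737  189.46648367  60.83762516]]
```

View pics/w3.png

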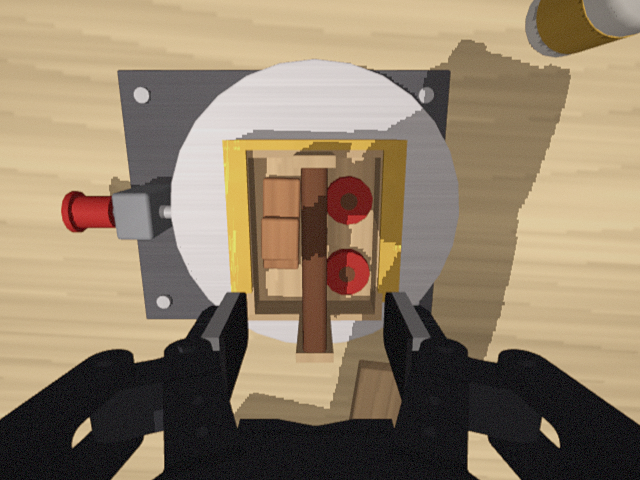

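The tray is home: its front wall is at station x≈50, the rim is flat at z≈95, and the parts are inside. The knob is at (88,211). I'll check the wrist joint's room for the 90° turn.

```bash
python3 -c "
from m import *
print(np.round(observe()['joint_pos'],2)); to([598.5,136.2,180],3.5)"
```

```text
[-0.2   0.35  0.11  1.33 -0.    2.88]
t 9.35 tcp [600.  -34.7 240.9] yaw 3.48 F [ 0.1 -0.3 -0.3] w 51.4
delta cm [  0.87 -17.07   6.09] rot [ 0.001 -0.002 -0.   ]
```

Emit:
send_rows(deltas="0.1 -1 0 0 0 -0.11 0.6; 0.2 -3 0 0 0 -0.22 0.65; 0.3 -5.5 0 0 0 -0.34 0.7; 0.4 -8.5 0 0 0 -0.46 0.7; 0.5 -11.5 0 0 0 -0.58 0.7; 0.7 -14 0 0 0 -0.7 0.7; 0.8 -16 0 0 0 -0.82 0.7; 0.9 -17 0 0 0 -0.94 0.7")

```text
t: 10.02
tcp_pos: [597.4, 138.0, 238.1]
tcp_rot: [-0.001, 0.876, 0.483, -0.001]
ft_force: [-0.4, -0.6, 0.0]
gripper_width: 59.8
grasp_force: 0.0
```

Emit:
send_rows(deltas="0 0 0 0 0 -0.12 0.7; 0 0 0 0 0 -0.24 0.7; 0 0 0 0 0 -0.36 0.7; 0 0 0 0 0 -0.48 0.7; 0 0 0 0 0 -0.6 0.7; 0 0 0 0 0 -0.63 0.7; 0 0 0 0 0 -0.63 0.7")

```text
t: 10.6
tcp_pos: [597.8, 135.6, 238.2]
tcp_rot: [-0.001, 0.685, 0.728, -0.001]
ft_force: [-0.5, 0.7, -0.5]
gripper_width: 59.7
grasp_force: 0.0
```

```bash
python3 - <<'E'
from m import *
to([598.5,136.2,130],93.5)
c=cam('wrist'); save(c,'w4.png'); X=cloud(c); Z=X[...,2]
y=np.radians(3.5); M=np.array([[np.cos(y),np.sin(y)],[-np.sin(y),np.cos(y)]])
hsv=cv2.cvtColor(c['image'],cv2.COLOR_RGB2HSV).astype(int); h,s=hsv[...,0],hsv[...,1]
S=np.dstack([(X[...,:2]-[608,-34.5])@M.T,Z])
rd=((h<6)|(h>174))&(s>150)&(S[...,1]>140)&(Z<80)
print('knob n',rd.sum())
for a in range(154,196,3):
    q=S[rd&(S[...,1]>=a)&(S[...,1]<a+3)]
    if len(q)>5: print(a,len(q),np.round(np.percentile(q[:,0],[2,98]),1),round(np.percentile(q[:,2],98),1))
E
```

```text
t 10.6 tcp [597.8 135.6 238.2] yaw 93.52 F [-0.5  0.7 -0.5] w 59.7
delta cm [ 0.06  0.1  10.82] rot [-0.003  0.     0.   ]
knob n 1568
157 60 [-11.3 184.5] 57.9
160 119 [-11.5  11.9] 58.5
163 129 [-11.5  12.3] 58.3
166 117 [-12.3  12.7] 58.3
169 126 [-11.4  11.8] 58.5
172 120 [-11.3  11.8] 58.4
175 120 [-11.3  11.7] 58.3
178 118 [-11.3  11.7] 58.5
181 125 [-11.3  11.7] 58.2
184 96 [-11.3  11.7] 62.0
187 165 [-14.9  15.1] 62.4
190 245 [-14.3  14.5] 61.3
193 7 [224.7 225.9] 74.9
```

View pics/w4.png

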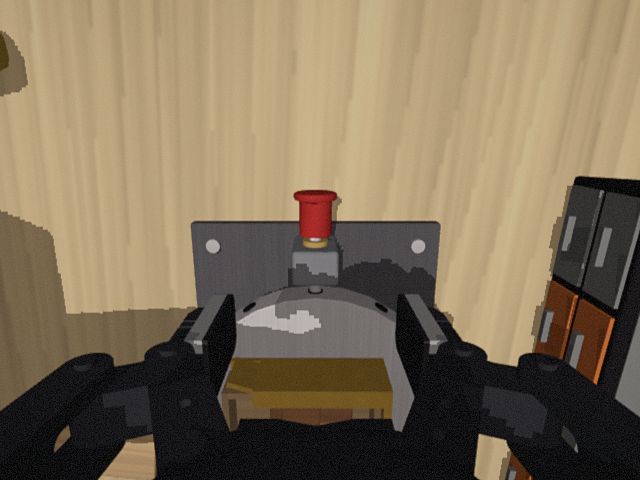

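The knob is at (315,212), its flange at row 196. It sits at station (0.2, 172), top z 58, as specified. Descend over it and grip.

Emit:
send_rows(deltas="0.05 0 2 0 0 0 0.7; 0.1 0 5 0 0 0 0.7; 0.15 0 8 0 0 0 0.7; 0.15 0 11 0 0 0 0.7; 0.15 0 14 0 0 0 0.7; 0.15 0 16.5 0 0 0 0.7; 0.15 0 18 0 0 0 0.7; 0.15 0 18.7 0 0 0 0.7", newtons=100)

```text
t: 11.32
tcp_pos: [596.4, 136.9, 49.7]
tcp_rot: [-0.002, 0.686, 0.727, -0.002]
ft_force: [0.3, -0.7, -0.6]
gripper_width: 60.1
grasp_force: 0.0
```

Emit:
send_rows(deltas="0 0 0 0 0 0 0.7; 0 0 0 0 0 0 0.7; 0 0 0 0 0 0 0; 0 0 0 0 0 0 0; 0 0 0 0 0 0 0; 0 0 0 0 0 0 0; 0 0 0 0 0 0 0; 0 0 0 0 0 0 0")

```text
t: 11.98
tcp_pos: [596.9, 137.1, 54.4]
tcp_rot: [-0.0, 0.686, 0.728, -0.0]
ft_force: [-9.5, -0.4, 9.7]
gripper_width: 23.2
grasp_force: 97.6
```

```bash
python3 -c "
from m import *
to([597.7,137.2,51],93.5)"
```

```text
t 11.9833 tcp [596.9 137.1  54.4] yaw 93.44 F [-9.5 -0.4  9.7] w 23.2
delta cm [0.01 0.08 0.34] rot [-0.001  0.    -0.001]
```

The grip landed a little high on the round knob, so I'll open, lower and centre, and grip again.

Emit:
send_rows(deltas="0 0 0 0 0 0 0.5; 0 0 0 0 0 0 0.6; 0 -0.08 0 0 0 0 0.6; 0 -0.08 0.2 0 0 0 0.6; 0 -0.08 0.4 0 0 0 0.6; 0 -0.08 0.4 0 0 0 0.6; 0 -0.08 0.4 0 0 0 0.6")

```text
t: 12.57
tcp_pos: [597.3, 137.1, 48.8]
tcp_rot: [-0.0, 0.686, 0.728, -0.0]
ft_force: [0.8, 0.0, 0.3]
gripper_width: 51.2
grasp_force: 0.0
```

Emit:
send_rows(deltas="0 0 0 0 0 0 0; 0 0 0 0 0 0 0; 0 0 0 0 0 0 0; 0 0 0 0 0 0 0; 0 0 0 0 0 0 0; 0 0 0 0 0 0 0; 0 0 0 0 0 0 0")

```text
t: 13.15
tcp_pos: [596.8, 137.0, 49.4]
tcp_rot: [-0.0, 0.686, 0.728, -0.0]
ft_force: [-4.1, -0.8, 5.9]
gripper_width: 23.4
grasp_force: 97.7
```

Emit:
send_rows(deltas="0.2 0 0 0 0 0 0; 0.5 0 0 0 0 0 0; 0.8 0 0 0 0 0 0; 1.1 0 0 0 0 0 0; 1.4 0 0 0 0 0 0; 1.6 0 0 0 0 0 0; 1.7 0 0 0 0 0 0; 1.7 0 0 0 0 0 0", newtons=110)

```text
t: 13.82
tcp_pos: [595.9, 152.6, 49.4]
tcp_rot: [0.001, 0.686, 0.728, -0.001]
ft_force: [-4.0, -9.1, 6.0]
gripper_width: 23.5
grasp_force: 107.5
```

Emit:
send_rows(deltas="0.1 0 0 0 0 0 0; 0.2 0 0 0 0 0 0; 0.3 0 0 0 0 0 0; 0.3 0 0 0 0 0 0; 0.3 0 0 0 0 0 0; 0.3 0 0 0 0 0 0")

```text
t: 14.32
tcp_pos: [595.7, 155.3, 49.4]
tcp_rot: [0.001, 0.686, 0.728, -0.001]
ft_force: [-4.9, -9.2, 6.0]
gripper_width: 23.6
grasp_force: 107.5
```

Emit:
send_rows(deltas="0.1 0 0 0 0 0 0; 0.2 0 0 0 0 0 0; 0.3 0 0 0 0 0 0; 0.3 0 0 0 0 0 0; 0.3 0 0 0 0 0 0")

```text
t: 14.73
tcp_pos: [595.6, 157.2, 49.4]
tcp_rot: [0.002, 0.686, 0.727, -0.002]
ft_force: [-4.9, -14.9, 7.1]
gripper_width: 23.3
grasp_force: 107.6
```

Emit:
send_rows(deltas="0.1 0 0 0 0 0 0; 0.2 0 0 0 0 0 0; 0.2 0 0 0 0 0 0; 0.2 0 0 0 0 0 0")

```text
t: 15.07
tcp_pos: [595.6, 157.3, 49.4]
tcp_rot: [0.003, 0.687, 0.727, -0.004]
ft_force: [-4.3, -25.3, 8.1]
gripper_width: 23.1
grasp_force: 107.6
```

The stop is solid: 20.2 mm of travel, force up to 25 N. One check from outside.

```bash
python3 - <<'E'
from m import *
y=np.radians(3.5); M=np.array([[np.cos(y),np.sin(y)],[-np.sin(y),np.cos(y)]])
for n in('side','top'):
    c=cam(n); X=cloud(c); Z=X[...,2]
    if n=='side': save(c,'s5.png')
    hsv=cv2.cvtColor(c['image'],cv2.COLOR_RGB2HSV).astype(int); h,s=hsv[...,0],hsv[...,1]
    S=np.dstack([(X[...,:2]-[608,-34.5])@M.T,Z])
    rd=((h<6)|(h>174))&(s>150)&(abs(S[...,0])<25)&(S[...,1]>140)&(S[...,1]<230)&(Z<70)&(Z>25)
    print(n,rd.sum(),np.percentile(S[rd],[3,97],axis=0) if rd.sum()>3 else '')
    b=(abs(S[...,1])<12)&(Z>145)&(Z<156)&(abs(S[...,0])<80); rect(X[b],'bar')
to([0,0,0],93.5)
E
```

```text
side 61 [[ -9.9266395  174.44292164  47.86688345]
 [ 11.47564161 209.9052942   61.79307228]]
bar 364 c [598.6 -35.9] size [119.1  21.5] ang 3.59 z [145.8 150.8 154.1]
top 0 
bar 219 c [599.1 -36. ] size [118.5  21.4] ang 3.83 z [148.2 153.2 155.6]
t 15.1667 tcp [595.6 157.3  49.4] yaw 93.24 F [ -4.2 -25.1   7. ] w 23.3
delta cm [-12.3  -60.35   5.14] rot [-0.001  0.009 -0.005]
```

View pics/s5.png

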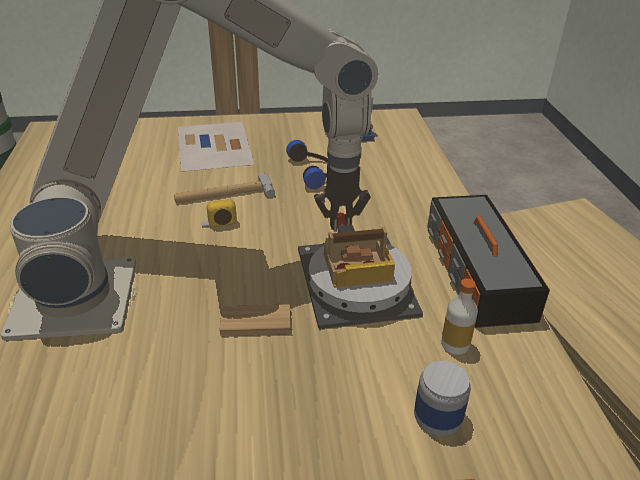

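The knob is at (341,218), out to y≈210 (it was about 190) and held in the gripper. The tray is seated at (362,258), and the other things haven't moved. Handing in.

```bash
python3 -c "
from plant import *
print(job_done())"
```

```text
the job is handed in; nothing more can be done
None
```

The tray is fully home in the holder with its parts aboard and let go, and the gripper is holding the index plunger at its back stop (about 20 mm out); the job was handed in at about 15 s.

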